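Swing the pour-over dripper to the mug

ROBOT

A 6-joint arm with a two-finger parallel gripper is mounted at the origin on a cart in front of the work surface, level with it; the furniture and walls round the work are solid. World frame = base frame: x ahead of the robot, y to its left, z up, the work surface at z = 0. Lengths are in m, angles in rad, forces in N, time in s.
With the tool pointing down it reaches from about 0.3 to 0.85 m from the base axis. Payload 4.2 kg.
Tool frame: the origin (TCP) lies at the very end of the fingers, on their centre line; the grasp point (between the pads) lies 19 mm behind it; z points along the fingers, y is the line along which they close (so a half turn about z gives the same grasp; the last joint's range is limited). The gripper opens to 91 mm and grips with 3 to 60 N. Pads are 32 mm wide; open, the fingers measure 118 mm over their backs; the gripper's body (76 mm by 178 mm) begins 60 mm behind the grasp point.
Start: joints at [-1.219, 0.32, 1.565, -0, 1.257, -0.02], TCP at [0.209, -0.536, 0.214] pointing down, gripper open.
Joint ranges: [-3.11, 3.11], [-0.84, 2.01], [0.21, 2.61], [-1.34, 4.49], [0.05, 2.63], [-2.56, 2.56]. Speed limits (rad/s): [2.57, 2.57, 3.14, 3.14, 3.14, 3.14].

INTERFACE

Orientations are given as a rotation vector (axis times angle).
In Python, from station import state, capture, camera_params, job_done gives the robot as it stands.
- The arm moves only by the shell command python3 -m handwheel 'ROWS' [FORCE]. ROWS is JSON, a list of rows, each a list of 3 entries, a list of its own where there are three numbers: the shift along the tool's x, y, z in m, then the turn, a rotation vector about the tool's x, y, z in degrees, then the opening, from 0 (shut) to 1 (fully open). A call has 1 to 10 rows; each row is the pose to reach, as a shift and turn from the pose commanded when the call began, along the tool's axes at that moment; what a row does not reach only later rows make up. A row lasts 1/12 s, in which the tool goes at most 41.7 mm and 7.16 degrees, less where a joint would pass 70% of its speed; a pose out of reach is approached as far as the arm can. A call with a gripper value outside its range is refused whole. The fingers move at their own pace and stop on an object; FORCE is the grip in N (left out, the last holds). Time passes only in rows, so rows that repeat a pose let the fingers close. It gives the time, the measured TCP pose, the force, the opening and the grip force at its end, in the units of the state.
- state(): the state, without advancing time (a new reading comes with each control period).
- capture(name): name is "scene" or "top"; returns the picture (420x560x3 uint8, red, green, blue); there is no depth.
- camera_params(name): a dict with "vfov" (degrees; the focal length in pixels is half the picture's height over the tangent of half this angle, whatever the lens; pixels are square), "cx", "cy" (the principal point, pixels), "cam_to_world" (4x4, takes a point from camera to world coordinates). Camera axes: x right, y up, looking along -z (the intrinsics and any distortion apply to the point x, -y, -z); pixel columns grow to the right and rows downward; lengths in m; the calibration is good to about 2 mm. A picture is of the moment at which its call begins. camera_params takes no time and is no camera call.
- job_done(): hands the job in; it is judged then, once.
The state is a dict: "t": time; "q": joint angles; "qd": joint speeds; "joint_torque": joint torques, N m; "eef_pos": TCP position; "ee_rot": TCP orientation; "force": force on the tool from outside, world axes, zero at the start; "ft_torque": the same for the moment, N m; "opening": finger opening in m; "finger_force": force on a finger pad.
Only numpy, scipy, OpenCV 4.12 (cv2) and the standard library are available. Lean on these libraries where they do the work, as an engineer would, in place of code of your own. Each camera call takes 0.05 s, during which the arm holds its last target. There are 200 camera calls.

TASK

Bring the pour-over stand's dripper over the mug: lift the spring plunger's knob, swing the arm round to the hole at which the dripper stands above the mug, and let the pin snap fully home there. First take every spice jar that stands in the dripper's way between its parking place and the mug, and set it down upright elsewhere on the worktop; the arm must not bump into a jar or the mug. Leave the mug where it stands and do not disturb the soap bottle, the apple and the food tin.

Things in the scene. Friction and masses are not known exactly. Their poses are not given: they have to be found in the camera images.
- stand: pour-over coffee stand, fixed to the worktop: dark round foot 130 mm across (14 mm high), thin post 22 mm across, and on it a flat round aluminium index plate 172 mm across, 10 mm thick, top at 138 mm. Origin: on the post's axis at worktop height; z up; x, y turn with the stand. Seen along its own axes, the holes and the stations below the dripper lie at 120, 160, 200 and 240 degrees from its x axis, counter-clockwise from above (so on the robot's side)
- hole0 (a point): centre of the parking hole in the plate's top, 72 mm from the post's axis, 138 mm above the worktop; the pin is here at the start. Each hole is 14 mm wide in the direction of swing
- hole1 (a point): the next hole, 40 degrees counter-clockwise (seen from above) of hole0; same radius and height
- hole2 (a point): the next hole, 80 degrees counter-clockwise of hole0
- hole3 (a point): the last hole, 120 degrees counter-clockwise of hole0; the arm cannot turn past it, nor past hole0 the other way
- spout (a point): lower tip of the white ceramic dripper at the arm's outer end, 170 mm from the post's axis and 88 mm above the worktop. The dripper has a saucer 90 mm across at 94 mm height and a cone above it, 96 mm across at its rim, 165 mm high. It passes 6 mm above the mug but not over the jars; it sweeps out to 218 mm from the post's axis
- swing_arm (a joint): angle of the arm about the post, rad: 0 in hole0, 0.698 in hole1, 1.396 in hole2, 2.094 in hole3; grows counter-clockwise from above. Turns easily once the pin is out
- plunger (a joint): lift of the spring plunger, m: 0 = pin fully home in a hole, 0.018 = upper stop; the pin clears the plate from 0.012 and rests at about 0.012 on the plate between holes. The spring pushes down with about 5 N when home and 9 N when lifted
- knob (a point): centre of the plunger's round black knob, 38 mm across, 29 mm high (183 to 212 mm above the worktop when home), 72 mm from the post's axis; the stand's highest part. It rises with the plunger, goes round with the arm and spins freely on its stem. Below: housing 24 mm across on the arm, a bar with its top at 151 mm. Wall cabinets hang 470 mm up just behind: lean the hand back toward the robot
- mug_mouth (a point): centre of the mug's mouth, 82 mm above the worktop; grey patterned mug 85 mm across with its handle roughly toward the post (handle reaches 85 mm from this point along the mug's -y axis). It stands under the place of hole2 or of hole3, up to about 20 mm off
- jar_a_mid (a point): half-way up a spice jar, 46 mm across and 106 mm high, with a green lid, standing near the place below hole1, always in the dripper's way
- jar_b_mid (a point): half-way up a like spice jar, 46 mm across and 106 mm high, green lid, standing under the place of hole2 or hole3, whichever the mug does not have; in the way only if it stands under hole2
- soap_mid (a point): half-way up a pump soap bottle, 53 x 78 mm and 191 mm high, bystander on the left
- apple_mid (a point): centre of an apple, 77 mm across, bystander on the right
- tin_mid (a point): half-way up a food tin, 75 mm across, 110 mm high, bystander on the right
Not all that is in view belongs to the job. What is shaped like the part that bears jar_b_mid but orange is not meant.

How it is judged:
By the outcome, as a careful person would: the job done as asked, in the order asked, and still so for the second after the job is handed in, with the robot touching nothing.
It also fails if it takes over 72 s, if anything falls off the work surface, if the arm or the gripper's body presses on something with over 40 N, if the wrist force passes 120 N, or if a joint passes its speed limit or range.

## Working session

There is one attempt and no reset: what is moved stays moved. The work goes in short steps, Python scripts to look and compute and a shell command to move; the robot and the scene stay as the last step left them, time stands still between calls to the robot, and variables do not carry over. Pictures are saved under pics/ and viewed, at most 10 in all, crops included, and the job is handed in when it is done.

```bash
mkdir -p pics; ls
python3 - <<'E'
from station import *
import cv2,json
for n in ("scene","top"):
    im=capture(n); cv2.imwrite(f"pics/{n}0.png",cv2.resize(im[:,:,::-1],(800,600),interpolation=cv2.INTER_CUBIC))
    p=camera_params(n); print(n,{k:(v if not hasattr(v,'tolist') else v.tolist()) for k,v in p.items()})
s=state();print(s['t'],s['eef_pos'],s['ee_rot'],s['opening'])
E
```

```text
pics
scene {'vfov': 45.774991514575134, 'cx': 275.75152239497436, 'cy': 219.42194214262108, 'cam_to_world': [[-0.829561256350279, 0.4314753316316039, -0.3544815371157492, -0.09109727791575346], [-0.5584142288942445, -0.6395122378108304, 0.5283915656581111, 0.8103152466732129], [0.001292644960160149, 0.636280705257971, 0.7714565400496814, 1.2857126843831181], [0.0, 0.0, 0.0, 1.0]]}
top {'vfov': 44.099966702394354, 'cx': 286.99440351158984, 'cy': 208.85637243490714, 'cam_to_world': [[-0.35132093830596073, 0.7393821948417906, -0.5743583970473098, -0.520002283967655], [-0.9362428470210061, -0.28058017518396394, 0.21148072417063582, 0.37514576444420367], [-0.004788497657898901, 0.6120365473112468, 0.7908149815509996, 1.465342913922717], [0.0, 0.0, 0.0, 1.0]]}
0.1 [ 0.20872083 -0.53529476  0.21320752] [-3.08592727e+00 -5.80353660e-01  4.54041535e-04] 0.09119915597887406
```

View pics/scene0.png

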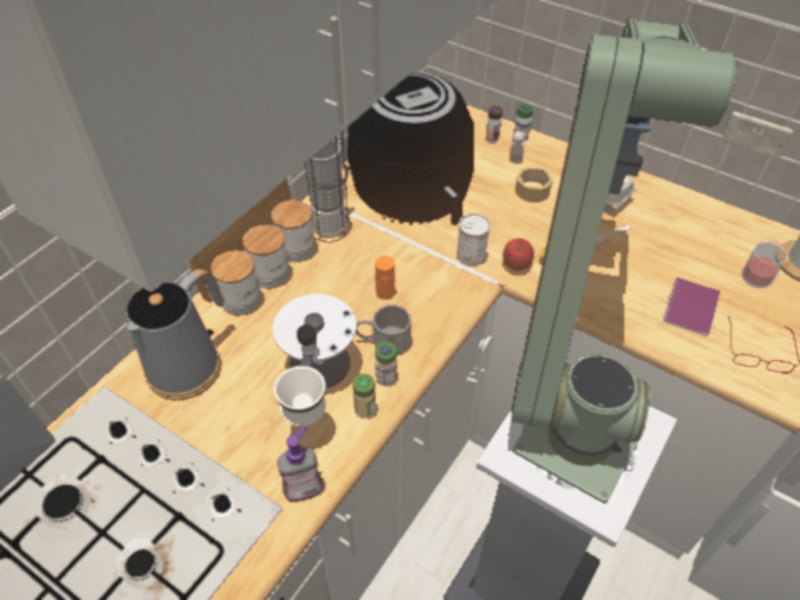

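View pics/top0.png

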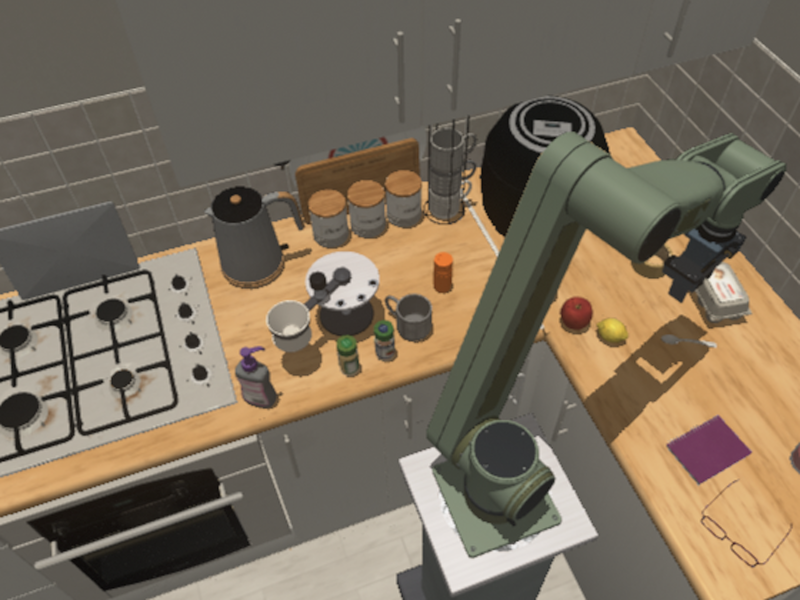

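The mug stands at (412,318) in top, under hole3. The two green-lidded jars are at (347,353) and (385,338), so both are in the way. The dripper is parked at (290,320), and the orange jar is a decoy. I'll enlarge these next.

Run:
```python
from station import *
import cv2
for n,(c,r,w,h) in dict(scene=(180,180,160,120),top=(160,165,160,120)).items():
    im=capture(n)[r:r+h,c:c+w]; cv2.imwrite(f"pics/{n}1.png",cv2.resize(im[:,:,::-1],(800,600),interpolation=cv2.INTER_CUBIC))
```

```text
(no output)
```

View pics/scene1.png

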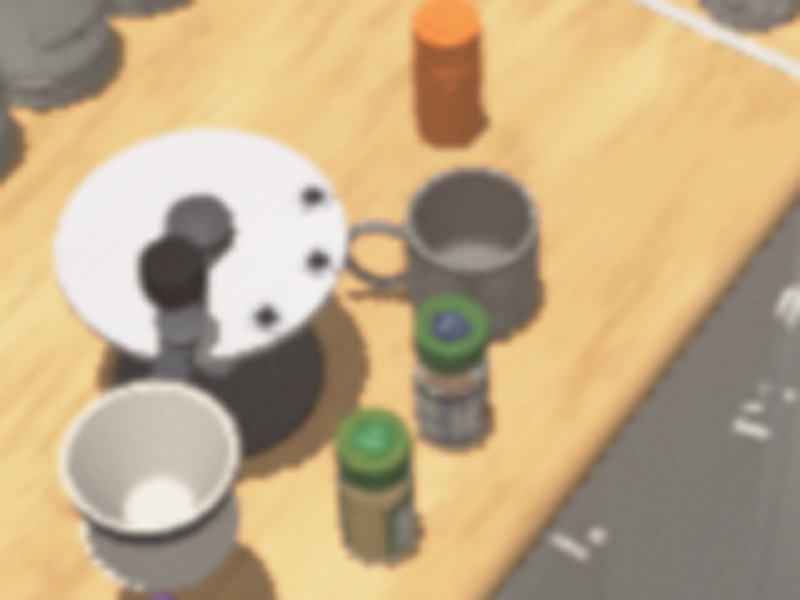

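View pics/top1.png

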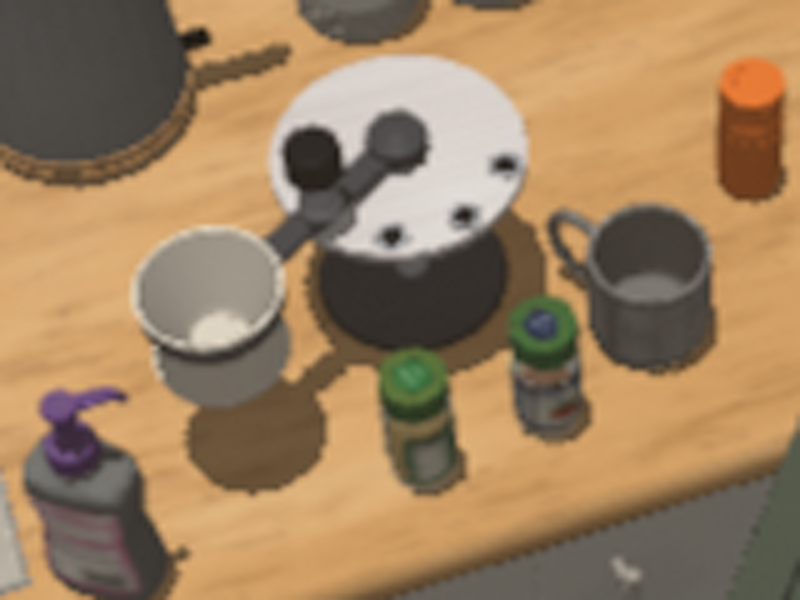

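Scene crop: hole1, 2 and 3 are at (266,317), (318,261) and (313,196). The jar lids are at (374,437) and (451,325), the mug mouth at (473,221) and the dripper rim at (150,458).
Top crop: the holes are at (391,236), (464,216) and (504,164). The lids are at (413,373) and (542,324), and the mouth at (650,253).

```bash
cat > geo.py <<'E'
from station import camera_params
import numpy as np
OFF=dict(scene=(180,180),top=(160,165))
def onplane(n,px,z):
    p=camera_params(n);f=210/np.tan(np.radians(p['vfov']/2));M=np.array(p['cam_to_world'])
    d=M[:3,:3]@np.array([(px[0]-p['cx'])/f,-(px[1]-p['cy'])/f,-1]);o=M[:3,3]
    return o+d*(z-o[2])/d[2]
def crop(n,uv,z): return onplane(n,(OFF[n][0]+(uv[0]-2)/5,OFF[n][1]+(uv[1]-2)/5),z)
E
python3 - <<'E'
from geo import *
from scipy.optimize import least_squares
P=dict(h1=((266,317),(391,236),.138),h2=((318,261),(464,216),.138),h3=((313,196),(504,164),.138),ja=((374,437),(413,373),.106),jb=((451,325),(542,324),.106),
mug=((473,221),(650,253),.082),rim=((150,458),(209,290),.165),knob=((175,258),(311,150),.212),orange=((447,22),(752,82),.106))
W={}
for k,(s,t,z) in P.items():
    a,b=crop('scene',s,z),crop('top',t,z);W[k]=(a+b)/2;print(k,a.round(4)[:2],b.round(4)[:2],W[k].round(4)[:2])
A=np.array([120,160,200,240])*np.pi/180
def pt(x,r,a): return np.array([x[0]+r*np.cos(a+x[2]),x[1]+r*np.sin(a+x[2])])
def f(x): return np.concatenate([pt(x,.072,A[i])-W[k][:2] for i,k in ((1,'h1'),(2,'h2'),(3,'h3'),(0,'knob'))]+[.5*(pt(x,.17,A[0])-W['rim'][:2])])
r=least_squares(f,[.6,.2,0]);x=r.x;print(x,np.degrees(x[2]),(r.fun*1000).round(1))
for i in range(4): print(i,'hole',pt(x,.072,A[i]).round(4),'station',pt(x,.17,A[i]).round(4))
for k in('ja','jb','mug','orange'):
    d=W[k][:2]-x[:2];print(k,np.hypot(*d).round(3),np.degrees(np.arctan2(d[1],d[0])-x[2])%360)
# soap (full px from 800x600 view), table edge in the top view
for n,uv,z in(('top',(257,385),.07),('scene',(299,477),.07),('top',(305,425),0),('top',(400,399),0),('top',(500,366),0),('top',(555,345),0),('top',(225,300),0)):
    print(n,uv,onplane(n,(uv[0]*.7-.3,uv[1]*.7-.3),z).round(3))
E
```

```text
h1 [0.4896 0.1663] [0.4891 0.1727] [0.4894 0.1695]
h2 [0.4891 0.1166] [0.4879 0.1236] [0.4885 0.1201]
h3 [0.5209 0.0784] [0.5198 0.0853] [0.5203 0.0819]
ja [0.4033 0.1821] [0.4037 0.1873] [0.4035 0.1847]
jb [0.4118 0.092 ] [0.4107 0.0981] [0.4112 0.0951]
mug [0.4561 0.0032] [0.4565 0.0065] [0.4563 0.0049]
rim [0.4705 0.2919] [0.4683 0.2953] [0.4694 0.2936]
knob [0.518  0.2035] [0.5153 0.2107] [0.5167 0.2071]
orange [ 0.553  -0.1098] [ 0.5531 -0.1056] [ 0.553  -0.1077]
[0.5555932  0.14552854 0.01456005] 0.834229686173859 [-1.8 -0.4 -0.2 -0.2  0.2  0.8  2.   0.3 -0.5 -1.1]
0 hole [0.5187 0.2074] station [0.4685 0.2915]
1 hole [0.4876 0.1692] station [0.395  0.2013]
2 hole [0.4883 0.1199] station [0.3967 0.0851]
3 hole [0.5205 0.0827] station [ 0.4727 -0.0029]
ja 0.157 164.72411846036107
jb 0.153 198.43039078746628
mug 0.172 233.95688898389204
orange 0.253 268.5884997900045
top (257, 385) [0.389 0.4   0.07 ]
scene (299, 477) [0.395 0.404 0.07 ]
top (305, 425) [0.296 0.325 0.   ]
top (400, 399) [0.284 0.106 0.   ]
top (500, 366) [ 0.284 -0.143  0.   ]
top (555, 345) [ 0.292 -0.29   0.   ]
top (225, 300) [0.705 0.418 0.   ]
```

```bash
cat > go.py <<'E'
# go.py x y z closing_deg [lean_deg]: shift and turn from the present pose; lean tips the hand back towards -x(closing+90)
import sys,numpy as np
from station import state
from scipy.spatial.transform import Rotation as R
def calc(x,y,z,c,lean=0):
    s=state();R0=R.from_rotvec(s['ee_rot']);best=None
    for h in(0,180):
        a=np.radians(c+h);yy=np.array([np.cos(a),np.sin(a),0])
        back=np.array([-yy[1],yy[0],0]);back*=1 if back[0]<0 else -1   # horizontal, towards the robot
        l=np.radians(lean);zz=-(np.cos(l)*np.array([0,0,1])+np.sin(l)*back)
        R1=R.from_matrix(np.column_stack([np.cross(yy,zz),yy,zz]));v=(R0.inv()*R1).as_rotvec(degrees=True)
        if best is None or np.linalg.norm(v)<np.linalg.norm(best): best=v
    d=R0.inv().apply(np.array([x,y,z])-s['eef_pos'])
    print('shift',d.round(4).tolist(),'turn',best.round(1).tolist(),'t',round(s['t'],2),'pos',s['eef_pos'].round(4),'q',s['q'].round(2),'F',s['force'].round(1),'open',round(s['opening'],4))
if __name__=='__main__': calc(*map(float,sys.argv[1:]))
E
python3 - <<'E'
from geo import *
for k,n,uv,z in(('tin','scene',(474,226),.11),('apple','scene',(518,254),.038),('apple','top',(577,313),.038),('lemon','top',(612,330),.03)):
    print(k,onplane(n,(uv[0]*.7-.3,uv[1]*.7-.3),z).round(3))
E
python3 go.py 0.21 -.536 .30 -45; python3 go.py .4035 .1847 .26 -45
```

```text
tin [ 0.443 -0.327  0.11 ]
apple [ 0.338 -0.371  0.038]
apple [ 0.335 -0.365  0.038]
lemon [ 0.265 -0.422  0.03 ]
shift [0.0009, 0.0009, -0.0865] turn [-0.1, -0.0, -23.7] t 0.2 pos [ 0.2088 -0.5354  0.2135] q [-1.22  0.32  1.57 -0.    1.26 -0.02] F [ 0.3  0.2 -0.4] open 0.091
shift [0.443, -0.6003, -0.0459] turn [-0.1, -0.0, -23.7] t 0.2 pos [ 0.2088 -0.5354  0.2135] q [-1.22  0.32  1.57 -0.    1.26 -0.02] F [ 0.3  0.2 -0.4] open 0.091
```

```bash
python3 -m handwheel '[[[0,0,-0.08],[0,0,0],0.77],[[0,0,-0.08],[0,0,0],0.77],[[0.443,-0.6,-0.085],[0,0,-23.7],0.77],[[0.443,-0.6,-0.085],[0,0,-23.7],0.77],[[0.443,-0.6,-0.085],[0,0,-23.7],0.77],[[0.443,-0.6,-0.085],[0,0,-23.7],0.77],[[0.443,-0.6,-0.085],[0,0,-23.7],0.77],[[0.443,-0.6,-0.085],[0,0,-23.7],0.77],[[0.443,-0.6,-0.085],[0,0,-23.7],0.77],[[0.443,-0.6,-0.085],[0,0,-23.7],0.77]]'; python3 go.py .4035 .1847 .26 -45
```

```text
t: 1.03
eef_pos: [0.2957, -0.212, 0.2962]
ee_rot: [2.903, 1.201, 0.001]
force: [1.5, -0.3, 0.5]
opening: 0.0701
finger_force: 0.0
shift [0.3565, -0.2047, 0.0362] turn [0.0, -0.0, -0.1] t 1.03 pos [ 0.2957 -0.212   0.2962] q [-0.65 -0.07  1.82  0.    1.39  0.13] F [ 1.5 -0.3  0.5] open 0.0701
```

```bash
python3 -m handwheel '[[[0.356,-0.205,0.036],[0,0,0],0.77],[[0.356,-0.205,0.036],[0,0,0],0.77],[[0.356,-0.205,0.036],[0,0,0],0.77],[[0.356,-0.205,0.036],[0,0,0],0.77],[[0.356,-0.205,0.036],[0,0,0],0.77],[[0.356,-0.205,0.036],[0,0,0],0.77],[[0.356,-0.205,0.036],[0,0,0],0.77],[[0.356,-0.205,0.036],[0,0,0],0.77],[[0.356,-0.205,0.036],[0,0,0],0.77],[[0.356,-0.205,0.036],[0,0,0],0.77]]'
python3 - <<'E'
from station import *
import cv2
im=capture("top"); cv2.imwrite("pics/top2.png",cv2.resize(im[130:280,140:340][:,:,::-1],(800,600),interpolation=cv2.INTER_CUBIC))
E
python3 go.py .4035 .1847 .075 -45
```

```text
t: 1.87
eef_pos: [0.4026, 0.1854, 0.2599]
ee_rot: [-2.902, -1.204, -0.0]
force: [0.6, -1.3, 0.7]
opening: 0.0702
finger_force: 0.0
shift [-0.0058, 0.0043, 0.184] turn [-0.2, -0.3, 0.2] t 1.92 pos [0.4044 0.1908 0.259 ] q [0.41 0.09 1.75 0.01 1.3  1.19] F [3.1 5.  0.2] open 0.07
```

View pics/top2.png

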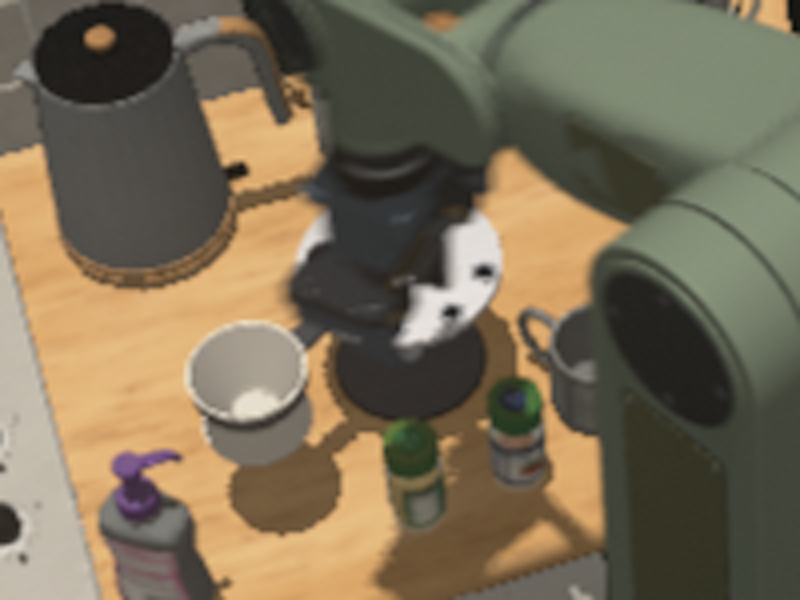

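The view shows the hand above both jars, with the dripper and stand untouched. I'll let the arm settle and come down to just above the lid.

```bash
python3 -m handwheel '[[[0,0,0.04],[0,0,0],0.77],[[0,0,0.08],[0,0,0],0.77],[[0,0,0.12],[0,0,0],0.77],[[0,0,0.12],[0,0,0],0.77],[[0,0,0.12],[0,0,0],0.77],[[0,0,0.12],[0,0,0],0.77]]'; python3 go.py .4035 .1847 .075 -45
```

```text
t: 2.42
eef_pos: [0.4042, 0.1831, 0.1421]
ee_rot: [2.903, 1.202, 0.005]
force: [-0.3, -0.7, 1.1]
opening: 0.0701
finger_force: 0.0
shift [0.0004, -0.0017, 0.0671] turn [0.1, -0.2, -0.0] t 2.42 pos [0.4042 0.1831 0.1421] q [ 0.4   0.18  1.96 -0.    1.    1.19] F [-0.3 -0.7  1.1] open 0.0701
```

```bash
python3 -m handwheel '[[[0,-0.001,0.03],[0,0,0],0.77],[[0,-0.001,0.066],[0,0,0],0.77],[[0,-0.001,0.066],[0,0,0],0.77],[[0,-0.001,0.066],[0,0,0],0.77],[[0,-0.001,0.066],[0,0,0],0.3],[[0,-0.001,0.066],[0,0,0],0.3],[[0,-0.001,0.066],[0,0,0],0.3],[[0,-0.001,0.066],[0,0,0],0.3],[[0,-0.001,0.066],[0,0,0],0.3]]' 25; python3 go.py .4035 .1847 .075 -45
```

```text
t: 3.17
eef_pos: [0.4028, 0.184, 0.0754]
ee_rot: [-2.902, -1.202, -0.004]
force: [-1.4, 1.0, 5.9]
opening: 0.0448
finger_force: 25.0
shift [0.001, -0.0, 0.0004] turn [0.0, -0.2, -0.0] t 3.17 pos [0.4028 0.184  0.0754] q [0.4  0.26 2.06 0.   0.82 1.19] F [-1.4  1.   5.9] open 0.0448
```

```bash
python3 -m handwheel '[[[0,0,-0.03],[0,0,0],0.3],[[0,0,-0.07],[0,0,0],0.3],[[0,0,-0.11],[0,0,0],0.3],[[0,0,-0.15],[0,0,0],0.3],[[0,0,-0.17],[0,0,0],0.3],[[0,0,-0.17],[0,0,0],0.3]]'; python3 go.py .38 -.20 .245 -45
```

```text
t: 3.67
eef_pos: [0.4046, 0.1845, 0.2493]
ee_rot: [2.902, 1.202, 0.017]
force: [0.8, 0.4, -1.5]
opening: 0.0448
finger_force: 24.9
shift [-0.2893, 0.2545, 0.0025] turn [0.2, -0.6, 0.0] t 3.67 pos [0.4046 0.1845 0.2493] q [ 0.4   0.08  1.78 -0.    1.27  1.19] F [ 0.8  0.4 -1.5] open 0.0448
```

```bash
python3 -m handwheel '[[[-0.02,0.018,0],[0,0,0],0.3],[[-0.29,0.255,0],[0,0,0],0.3],[[-0.29,0.255,0],[0,0,0],0.3],[[-0.29,0.255,0],[0,0,0],0.3],[[-0.29,0.255,0],[0,0,0],0.3],[[-0.29,0.255,0],[0,0,0],0.3],[[-0.29,0.255,0],[0,0,0],0.3],[[-0.29,0.255,0],[0,0,0],0.3],[[-0.29,0.255,0],[0,0,0],0.3],[[-0.29,0.255,0],[0,0,0],0.3]]'; python3 -m handwheel '[[[0,0,0],[0,0,0],0.3],[[0,0,0],[0,0,0],0.3],[[0,0,0],[0,0,0],0.3]]'; python3 go.py .38 -.20 .0765 -45
```

```text
t: 4.5
eef_pos: [0.3758, -0.2051, 0.2428]
ee_rot: [-2.903, -1.199, 0.004]
force: [0.7, 0.7, -0.7]
opening: 0.0445
finger_force: 24.9
t: 4.75
eef_pos: [0.3766, -0.2011, 0.2431]
ee_rot: [-2.9, -1.201, 0.002]
force: [-0.8, -0.5, -1.5]
opening: 0.0449
finger_force: 24.9
shift [0.0032, 0.0021, 0.1666] turn [-0.2, 0.0, -0.0] t 4.75 pos [ 0.3766 -0.2011  0.2431] q [-0.52  0.07  1.82  0.    1.26  0.27] F [-0.8 -0.5 -1.5] open 0.0449
```

Down in steps, slowly at the end, then open and check contact.

```bash
python3 -m handwheel '[[[0,0,0.04],[0,0,0],0.3],[[0,0,0.08],[0,0,0],0.3],[[0,0,0.12],[0,0,0],0.3],[[0,0,0.15],[0,0,0],0.3],[[0,0,0.158],[0,0,0],0.3],[[0,0,0.162],[0,0,0],0.3],[[0,0,0.165],[0,0,0],0.3],[[0,0,0.167],[0,0,0],0.3],[[0,0,0.167],[0,0,0],0.3],[[0,0,0.167],[0,0,0],0.3]]'; python3 go.py .38 -.20 .0755 -45
```

```text
t: 5.58
eef_pos: [0.3782, -0.2024, 0.0784]
ee_rot: [2.9, 1.202, 0.003]
force: [-0.1, 0.2, -1.5]
opening: 0.0448
finger_force: 24.9
shift [0.003, -0.0004, 0.0029] turn [0.2, -0.0, 0.0] t 5.58 pos [ 0.3782 -0.2024  0.0784] q [-0.52  0.24  2.08 -0.    0.82  0.27] F [-0.1  0.2 -1.5] open 0.0448
```

```bash
python3 -m handwheel '[[[0,0,0.001],[0,0,0],0.3],[[0,0,0.002],[0,0,0],0.3],[[0,0,0.003],[0,0,0],0.3],[[0,0,0.0035],[0,0,0],0.3],[[0,0,0.0035],[0,0,0],0.3]]';  python3 go.py .38 -.20 .0755 -45
```

```text
t: 6.0
eef_pos: [0.3778, -0.2022, 0.0753]
ee_rot: [2.901, 1.201, 0.002]
force: [-3.0, 1.5, 12.8]
opening: 0.0448
finger_force: 25.0
shift [0.0031, -0.0, -0.0002] turn [0.1, -0.0, -0.0] t 6.0 pos [ 0.3778 -0.2022  0.0753] q [-0.52  0.24  2.08  0.    0.81  0.27] F [-3.   1.5 12.8] open 0.0448
```

```bash
python3 -m handwheel '[[[0,0,0.0035],[0,0,0],0.7],[[0,0,0.0035],[0,0,0],0.7],[[0,0,0.0035],[0,0,0],0.7],[[0,0,0],[0,0,0],0.7],[[0,0,-0.03],[0,0,0],0.77],[[0,0,-0.07],[0,0,0],0.77],[[0,0,-0.11],[0,0,0],0.77],[[0,0,-0.14],[0,0,0],0.77],[[0,0,-0.14],[0,0,0],0.77]]';  python3 go.py .4112 .0951 .215 20
```

```text
t: 6.75
eef_pos: [0.3807, -0.2039, 0.2201]
ee_rot: [2.892, 1.198, 0.013]
force: [0.7, -0.5, 0.3]
opening: 0.0701
finger_force: 0.0
shift [0.233, -0.1899, 0.0034] turn [0.8, 0.2, -65.0] t 6.75 pos [ 0.3807 -0.2039  0.2201] q [-0.52  0.08  1.86  0.    1.19  0.27] F [ 0.7 -0.5  0.3] open 0.0701
```

```bash
python3 -m handwheel '[[[0.233,-0.19,0],[0,0,-65],0.77],[[0.233,-0.19,0],[0,0,-65],0.77],[[0.233,-0.19,0],[0,0,-65],0.77],[[0.233,-0.19,0],[0,0,-65],0.77],[[0.233,-0.19,0],[0,0,-65],0.77],[[0.233,-0.19,0],[0,0,-65],0.77],[[0.233,-0.19,0],[0,0,-65],0.77],[[0.233,-0.19,0],[0,0,-65],0.77],[[0.233,-0.19,0],[0,0,-65],0.77],[[0.233,-0.19,0],[0,0,-65],0.77]]'; python3 -m handwheel '[[[0,0,0.03],[0,0,0],0.77],[[0,0,0.06],[0,0,0],0.77],[[0,0,0.07],[0,0,0],0.77],[[0,0,0.07],[0,0,0],0.77]]'
python3 - <<'E'
from station import *
import cv2
im=capture("scene"); cv2.imwrite("pics/scene3.png",cv2.resize(im[130:280,180:380][:,:,::-1],(800,600),interpolation=cv2.INTER_CUBIC))
E
python3 go.py .4112 .0951 .075 20
```

```text
t: 7.58
eef_pos: [0.4072, 0.0982, 0.213]
ee_rot: [-1.795, -2.577, 0.002]
force: [0.3, -0.6, 0.2]
opening: 0.0701
finger_force: 0.0
t: 7.92
eef_pos: [0.4052, 0.0961, 0.1409]
ee_rot: [-1.804, -2.566, 0.008]
force: [-0.2, 0.3, 0.2]
opening: 0.0704
finger_force: 0.0
shift [-0.0028, 0.004, 0.0675] turn [-0.2, -0.0, -0.2] t 7.97 pos [0.4067 0.0964 0.1425] q [ 0.21  0.14  2.01 -0.    1.   -0.14] F [-0.4 -0.1  0.6] open 0.0706
```

View pics/scene3.png

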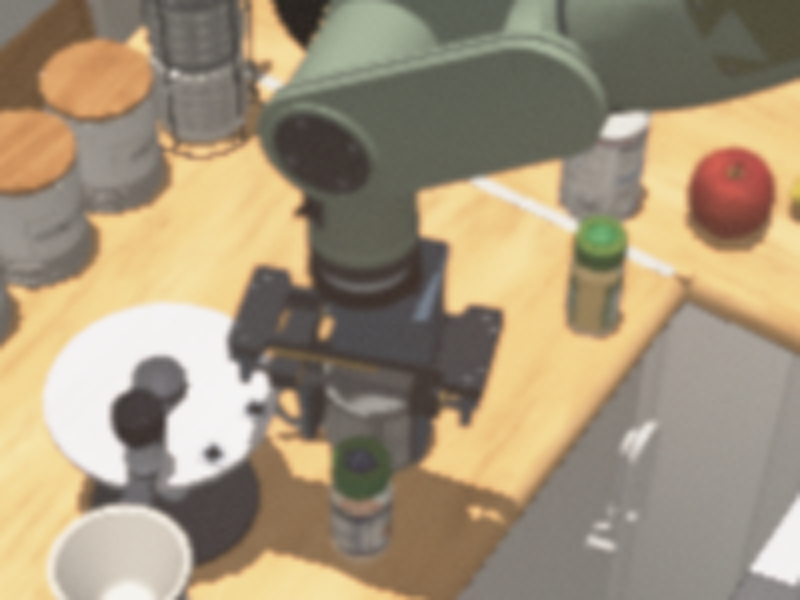

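Jar a stands upright at (600,240) in the crop. I'll project the expected fingertips and lid onto this picture to check the alignment.

Run:
```python
from geo import *
p=camera_params('scene');f=210/np.tan(np.radians(p['vfov']/2));M=np.linalg.inv(np.array(p['cam_to_world']))
def pr(X):
    c=M@np.append(X,1);return ((p['cx']+f*c[0]/-c[2]-180)*4,(p['cy']-f*c[1]/-c[2]-130)*4)
d=np.array([np.cos(.349),np.sin(.349),0])
T=np.array([.4067,.0964,.1425])
for n,X in(('tcp',T),('tip+',T+d*.042),('tip-',T-d*.042),('lid',[.4112,.0951,.106]),('lidscene',[.4118,.092,.106]),('ja',[.378,-.202,.106]),('bodyend+',T+d*.089-[0,0,-.079]),('bodyend-',T-d*.089+[0,0,.079])): print(n,np.round(pr(X)))
```

```text
tcp [361. 435.]
tip+ [305. 424.]
tip- [418. 447.]
lid [357. 462.]
lidscene [359. 458.]
ja [599. 235.]
bodyend+ [237. 342.]
bodyend- [486. 390.]
```

```bash
python3 -m handwheel '[[[-0.002,0.003,0.03],[0,0,0],0.77],[[-0.002,0.003,0.066],[0,0,0],0.77],[[-0.002,0.003,0.066],[0,0,0],0.77],[[-0.002,0.003,0.066],[0,0,0],0.77],[[-0.002,0.003,0.066],[0,0,0],0.3],[[-0.002,0.003,0.066],[0,0,0],0.3],[[-0.002,0.003,0.066],[0,0,0],0.3],[[-0.002,0.003,0.066],[0,0,0],0.3],[[-0.002,0.003,0.066],[0,0,0],0.3]]' 25; python3 go.py .4112 .0951 .075 20
```

```text
t: 8.72
eef_pos: [0.412, 0.0965, 0.0788]
ee_rot: [1.801, 2.572, 0.003]
force: [-0.2, 0.1, 5.0]
opening: 0.0444
finger_force: 25.0
shift [-0.001, -0.0013, 0.0038] turn [0.2, 0.0, 0.0] t 8.72 pos [0.412  0.0965 0.0788] q [ 0.2   0.23  2.09 -0.    0.82 -0.15] F [-0.2  0.1  5. ] open 0.0444
```

```bash
python3 -m handwheel '[[[0,0,-0.03],[0,0,0],0.3],[[0,0,-0.07],[0,0,0],0.3],[[0,0,-0.11],[0,0,0],0.3],[[0,0,-0.14],[0,0,0],0.3],[[0,0,-0.15],[0,0,0],0.3],[[0,0,-0.15],[0,0,0],0.3]]'; python3 go.py .365 -.11 .228 20
```

```text
t: 9.22
eef_pos: [0.4129, 0.0967, 0.231]
ee_rot: [1.799, 2.569, 0.008]
force: [-0.6, 0.7, -0.7]
opening: 0.0444
finger_force: 25.0
shift [-0.1779, -0.1157, 0.0023] turn [0.4, 0.1, 0.0] t 9.22 pos [0.4129 0.0967 0.231 ] q [ 0.2   0.06  1.85 -0.    1.22 -0.15] F [-0.6  0.7 -0.7] open 0.0444
```

```bash
python3 -m handwheel '[[[-0.02,-0.013,0],[0,0,0],0.3],[[-0.178,-0.116,0],[0,0,0],0.3],[[-0.178,-0.116,0],[0,0,0],0.3],[[-0.178,-0.116,0],[0,0,0],0.3],[[-0.178,-0.116,0],[0,0,0],0.3],[[-0.178,-0.116,0],[0,0,0],0.3],[[-0.178,-0.116,0],[0,0,0],0.3],[[-0.178,-0.116,0],[0,0,0],0.3],[[-0.178,-0.116,0],[0,0,0],0.3]]'; python3 -m handwheel '[[[0,0,0.04],[0,0,0],0.3],[[0,0,0.08],[0,0,0],0.3],[[0,0,0.12],[0,0,0],0.3],[[0,0,0.135],[0,0,0],0.3],[[0,0,0.142],[0,0,0],0.3],[[0,0,0.145],[0,0,0],0.3],[[0,0,0.145],[0,0,0],0.3],[[0,0,0.145],[0,0,0],0.3]]'; python3 go.py .365 -.11 .0785 20
```

```text
t: 9.97
eef_pos: [0.3626, -0.1099, 0.2268]
ee_rot: [-1.801, -2.572, -0.0]
force: [-0.2, -0.1, -1.5]
opening: 0.0448
finger_force: 25.0
t: 10.63
eef_pos: [0.3643, -0.1106, 0.0837]
ee_rot: [1.799, 2.572, 0.001]
force: [0.5, 0.3, -0.8]
opening: 0.0446
finger_force: 25.0
shift [0.0003, 0.0008, 0.0052] turn [0.1, 0.1, 0.1] t 10.63 pos [ 0.3643 -0.1106  0.0837] q [-0.32  0.16  2.17 -0.    0.81 -0.67] F [ 0.5  0.3 -0.8] open 0.0446
```

```bash
python3 -m handwheel '[[[0,0,0.002],[0,0,0],0.3],[[0,0,0.003],[0,0,0],0.3],[[0,0,0.004],[0,0,0],0.3],[[0,0,0.005],[0,0,0],0.3],[[0,0,0.006],[0,0,0],0.3],[[0,0,0.006],[0,0,0],0.3]]';  python3 go.py .365 -.11 .0785 20
```

```text
t: 11.13
eef_pos: [0.3637, -0.1111, 0.0788]
ee_rot: [1.801, 2.572, 0.0]
force: [-4.2, 0.7, 20.1]
opening: 0.0443
finger_force: 25.0
shift [0.0006, 0.0016, 0.0003] turn [0.1, 0.1, -0.0] t 11.13 pos [ 0.3637 -0.1111  0.0788] q [-0.33  0.17  2.18 -0.    0.8  -0.68] F [-4.2  0.7 20.1] open 0.0443
```

```bash
python3 -m handwheel '[[[0,0,-0.003],[0,0,0],0.3],[[0,0,-0.003],[0,0,0],0.7],[[0,0,-0.003],[0,0,0],0.7],[[0,0,-0.003],[0,0,0],0.7],[[0,0,-0.03],[0,0,0],0.7],[[0,0,-0.07],[0,0,0],0.7],[[0,0,-0.11],[0,0,0],0.7],[[0,0,-0.15],[0,0,0],0.7],[[0,0,-0.19],[0,0,0],0.7],[[0,0,-0.2],[0,0,0],0.7]]';  python3 go.py .478 .207 .28 90 30
```

```text
t: 11.97
eef_pos: [0.3657, -0.1115, 0.2825]
ee_rot: [1.796, 2.565, 0.005]
force: [1.3, -0.4, 0.2]
opening: 0.0636
finger_force: 0.0
shift [0.2609, 0.2145, 0.0025] turn [-18.1, -25.5, -68.3] t 11.97 pos [ 0.3657 -0.1115  0.2825] q [-0.33 -0.04  1.83 -0.    1.34 -0.68] F [ 1.3 -0.4  0.2] open 0.0636
```

```bash
python3 -m handwheel '[[[0.261,0.2145,0],[-18.1,-25.5,-68.3],0.7],[[0.261,0.2145,0],[-18.1,-25.5,-68.3],0.7],[[0.261,0.2145,0],[-18.1,-25.5,-68.3],0.7],[[0.261,0.2145,0],[-18.1,-25.5,-68.3],0.7],[[0.261,0.2145,0],[-18.1,-25.5,-68.3],0.7],[[0.261,0.2145,0],[-18.1,-25.5,-68.3],0.7],[[0.261,0.2145,0],[-18.1,-25.5,-68.3],0.7],[[0.261,0.2145,0],[-18.1,-25.5,-68.3],0.7],[[0.261,0.2145,0],[-18.1,-25.5,-68.3],0.7],[[0.261,0.2145,0],[-18.1,-25.5,-68.3],0.7]]'; python3 go.py .478 .207 .268 90 30
```

```text
t: 12.8
eef_pos: [0.4757, 0.2113, 0.2757]
ee_rot: [0.066, 2.648, 0.005]
force: [0.5, -0.4, 0.7]
opening: 0.0639
finger_force: 0.0
shift [0.0014, -0.0043, 0.0079] turn [-0.5, -1.8, -2.7] t 12.8 pos [0.4757 0.2113 0.2757] q [ 0.56 -0.01  1.91 -0.35  0.85 -0.77] F [ 0.5 -0.4  0.7] open 0.0639
```

```bash
python3 -m handwheel '[[[0,-0.002,0.008],[-0.5,-1.8,-2.7],0.7],[[0,-0.002,0.008],[-0.5,-1.8,-2.7],0.7],[[0,-0.002,0.008],[-0.5,-1.8,-2.7],0.7],[[0,-0.002,0.008],[-0.5,-1.8,-2.7],0.7]]'
python3 - <<'E'
from station import *
import cv2,numpy as np
a=capture("scene")[130:280,160:310]; b=capture("top")[130:280,170:320]
cv2.imwrite("pics/both4.png",cv2.resize(np.hstack([a,b])[:,:,::-1],(800,400),interpolation=cv2.INTER_CUBIC))
E
python3 go.py .528 .207 .181 90 30
```

```text
t: 13.13
eef_pos: [0.4794, 0.206, 0.2699]
ee_rot: [0.017, 2.618, -0.001]
force: [-0.1, -0.2, -0.2]
opening: 0.0637
finger_force: 0.0
shift [0.0028, 0.0012, 0.1014] turn [-0.2, 0.0, -0.7] t 13.23 pos [0.4796 0.2061 0.2702] q [ 0.56 -0.01  1.94 -0.38  0.79 -0.79] F [0.1 0.2 0.3] open 0.0637
```

View pics/both4.png

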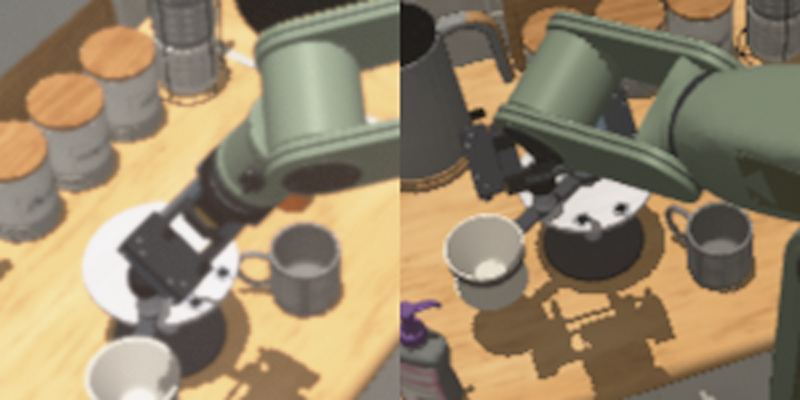

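The hand leans back behind the knob, with the knob just below the fingers, at (145,280) in the left half. The dripper is clear, so I'll advance along the tool axis.

```bash
python3 -m handwheel '[[[0.003,0.001,0.03],[0,0,0],0.7],[[0.003,0.001,0.06],[0,0,0],0.7],[[0.003,0.001,0.085],[0,0,0],0.7],[[0.003,0.001,0.1],[0,0,0],0.7],[[0.003,0.001,0.101],[0,0,0],0.7],[[0.003,0.001,0.101],[0,0,0],0.7],[[0.003,0.001,0.101],[0,0,0],0.7]]'; python3 go.py .528 .207 .181 90 30
```

```text
t: 13.82
eef_pos: [0.5275, 0.2068, 0.1817]
ee_rot: [0.016, 2.616, -0.0]
force: [-0.0, -0.6, 0.1]
opening: 0.0639
finger_force: 0.0
shift [-0.0001, 0.0002, 0.0009] turn [-0.2, 0.1, -0.6] t 13.82 pos [0.5275 0.2068 0.1817] q [ 0.5   0.14  2.02 -0.47  0.56 -0.71] F [-0.  -0.6  0.1] open 0.0639
```

No contact. Closing on the knob.

```bash
python3 -m handwheel '[[[0,0,0],[0,0,0],0.2],[[0,0,0],[0,0,0],0.2],[[0,0,0],[0,0,0],0.2],[[0,0,0],[0,0,0],0.2],[[0,0,0],[0,0,0],0.2],[[0,0,0],[0,0,0],0.2]]' 40; python3 go.py .5275 .2068 .1975 90 30
```

```text
t: 14.32
eef_pos: [0.5271, 0.208, 0.1816]
ee_rot: [0.014, 2.616, 0.003]
force: [-2.7, 4.4, 1.0]
opening: 0.0368
finger_force: 40.0
shift [-0.0083, -0.0011, -0.0136] turn [-0.0, 0.1, -0.6] t 14.32 pos [0.5271 0.208  0.1816] q [ 0.5   0.14  2.02 -0.47  0.56 -0.71] F [-2.7  4.4  1. ] open 0.0368
```

```bash
python3 -m handwheel '[[[-0.002,0,-0.0035],[0,0,0],0.2],[[-0.004,0,-0.007],[0,0,0],0.2],[[-0.006,0,-0.0105],[0,0,0],0.2],[[-0.0075,0,-0.013],[0,0,0],0.2],[[-0.008,0,-0.0139],[0,0,0],0.2],[[-0.008,0,-0.0139],[0,0,0],0.2]]' 45; python3 go.py .5275 .2068 .1975 90 30
```

```text
t: 14.82
eef_pos: [0.5249, 0.2066, 0.1947]
ee_rot: [0.016, 2.623, -0.001]
force: [-1.5, 5.0, -8.3]
opening: 0.0367
finger_force: 45.0
shift [-0.0036, 0.0002, -0.0011] turn [-0.2, -0.3, -0.6] t 14.82 pos [0.5249 0.2066 0.1947] q [ 0.5   0.12  2.   -0.44  0.6  -0.75] F [-1.5  5.  -8.3] open 0.0367
```

```bash
python3 -m handwheel '[[[-0.0006,0,-0.0011],[0,0,0],0.2],[[-0.0013,0,-0.0022],[0,0,0],0.2],[[-0.0013,0,-0.0022],[0,0,0],0.2],[[-0.0013,0,-0.0022],[0,0,0],0.2]]'; python3 go.py .5275 .2068 .1975 90 30
```

```text
t: 15.15
eef_pos: [0.5246, 0.2064, 0.1967]
ee_rot: [0.016, 2.624, -0.002]
force: [-2.1, 4.8, -8.8]
opening: 0.0368
finger_force: 45.0
shift [-0.0029, 0.0004, 0.0008] turn [-0.3, -0.3, -0.6] t 15.15 pos [0.5246 0.2064 0.1967] q [ 0.5   0.12  2.   -0.44  0.6  -0.75] F [-2.1  4.8 -8.8] open 0.0368
```

Run:
```python
import numpy as np
for s in(0,40,80):
    a=np.radians(120.8+s+np.arange(5,45,5));a0=np.radians(120.8+s)
    dx=.072*(np.cos(a)-np.cos(a0));dy=.072*(np.sin(a)-np.sin(a0))
    print(np.column_stack([-.866*dx,dy,.5*dx]).round(4).tolist())
```

```text
[[0.0045, -0.0034, -0.0026], [0.0088, -0.0073, -0.0051], [0.0128, -0.0116, -0.0074], [0.0164, -0.0163, -0.0095], [0.0196, -0.0214, -0.0113], [0.0225, -0.0267, -0.013], [0.0249, -0.0323, -0.0144], [0.027, -0.0382, -0.0156]]
[[0.0016, -0.006, -0.0009], [0.0027, -0.0122, -0.0015], [0.0033, -0.0184, -0.0019], [0.0035, -0.0247, -0.002], [0.0031, -0.031, -0.0018], [0.0024, -0.0372, -0.0014], [0.0011, -0.0433, -0.0006], [-0.0006, -0.0492, 0.0003]]
[[-0.0022, -0.0058, 0.0012], [-0.0047, -0.0113, 0.0027], [-0.0077, -0.0165, 0.0045], [-0.0111, -0.0215, 0.0064], [-0.0148, -0.026, 0.0086], [-0.0189, -0.0302, 0.0109], [-0.0232, -0.034, 0.0134], [-0.0279, -0.0373, 0.0161]]
```

```bash
python3 -m handwheel '[[[0.0045,-0.0034,-0.0026],[0,0,0],0.2],[[0.0088,-0.0073,-0.0051],[0,0,0],0.2],[[0.0128,-0.0116,-0.0074],[0,0,0],0.2],[[0.0164,-0.0163,-0.0095],[0,0,0],0.2],[[0.0196,-0.0214,-0.0113],[0,0,0],0.2],[[0.0225,-0.0267,-0.013],[0,0,0],0.2],[[0.0249,-0.0323,-0.0144],[0,0,0],0.2],[[0.027,-0.0382,-0.0156],[0,0,0],0.2],[[0.027,-0.0382,-0.0156],[0,0,0],0.2]]'; python3 go.py .4935 .1682 .1967 90 30
```

```text
t: 15.9
eef_pos: [0.4945, 0.1665, 0.1988]
ee_rot: [0.016, 2.619, -0.005]
force: [0.0, -0.7, -8.7]
opening: 0.0366
finger_force: 45.0
shift [0.0019, 0.0017, 0.0014] turn [-0.4, -0.1, -0.6] t 15.9 pos [0.4945 0.1665 0.1988] q [ 0.45  0.05  2.08 -0.42  0.58 -0.81] F [ 0.  -0.7 -8.7] open 0.0366
```

```bash
python3 -m handwheel '[[[0.0016,-0.006,-0.0009],[0,0,0],0.2],[[0.0027,-0.0122,-0.0015],[0,0,0],0.2],[[0.0033,-0.0184,-0.0019],[0,0,0],0.2],[[0.0035,-0.0247,-0.002],[0,0,0],0.2],[[0.0031,-0.031,-0.0018],[0,0,0],0.2],[[0.0024,-0.0372,-0.0014],[0,0,0],0.2],[[0.0011,-0.0433,-0.0006],[0,0,0],0.2],[[-0.0006,-0.0492,0.0003],[0,0,0],0.2],[[-0.0006,-0.0492,0.0003],[0,0,0],0.2]]'; python3 go.py .4942 .119 .1967 90 30
```

```text
t: 16.65
eef_pos: [0.4968, 0.1185, 0.1998]
ee_rot: [0.016, 2.615, -0.001]
force: [4.3, 2.9, -9.8]
opening: 0.0364
finger_force: 45.0
shift [0.0038, 0.0005, 0.0013] turn [-0.2, 0.1, -0.6] t 16.65 pos [0.4968 0.1185 0.1998] q [ 0.32  0.01  2.11 -0.32  0.53 -1.  ] F [ 4.3  2.9 -9.8] open 0.0364
```

```bash
python3 -m handwheel '[[[-0.0022,-0.0058,0.0016],[0,0,0],0.2],[[-0.0045,-0.0113,0.0033],[0,0,0],0.2],[[-0.0072,-0.0165,0.0054],[0,0,0],0.2],[[-0.0106,-0.0215,0.0073],[0,0,0],0.2],[[-0.0143,-0.026,0.0095],[0,0,0],0.2],[[-0.0184,-0.0302,0.0118],[0,0,0],0.2],[[-0.0227,-0.034,0.0143],[0,0,0],0.2],[[-0.0274,-0.0373,0.017],[0,0,0],0.2],[[-0.0274,-0.0373,0.017],[0,0,0],0.2]]'; python3 go.py .5289 .0823 .1816 90 30
```

```text
t: 17.4
eef_pos: [0.5277, 0.083, 0.1979]
ee_rot: [0.018, 2.618, 0.004]
force: [-0.5, 13.7, -8.8]
opening: 0.0366
finger_force: 45.0
shift [0.0071, -0.0008, 0.0147] turn [-0.0, 0.0, -0.8] t 17.4 pos [0.5277 0.083  0.1979] q [ 0.2   0.05  2.08 -0.2   0.5  -1.21] F [-0.5 13.7 -8.8] open 0.0366
```

```bash
python3 -m handwheel '[[[0,0.001,0],[0,0,0],0.2],[[0.001,0.0015,0.0018],[0,0,0],0.2],[[0.003,0.0015,0.005],[0,0,0],0.2],[[0.005,0.0015,0.0085],[0,0,0],0.2],[[0.0065,0.0015,0.0115],[0,0,0],0.2],[[0.0075,0.0015,0.013],[0,0,0],0.2],[[0.0075,0.0015,0.013],[0,0,0],0.2]]'; python3 go.py .5289 .0823 .1816 90 30
```

```text
t: 17.98
eef_pos: [0.5278, 0.0835, 0.1831]
ee_rot: [0.015, 2.617, -0.001]
force: [-0.5, 4.8, -4.6]
opening: 0.0364
finger_force: 45.0
shift [-0.0002, -0.0012, 0.0018] turn [-0.2, 0.1, -0.6] t 17.98 pos [0.5278 0.0835 0.1831] q [ 0.2   0.07  2.11 -0.23  0.46 -1.18] F [-0.5  4.8 -4.6] open 0.0364
```

```bash
python3 -m handwheel '[[[0.001,0,0.0015],[0,0,0],0.2],[[0.001,0,0.0015],[0,0,0],0.2],[[0.001,0,0.0015],[0,0,0],0.7],[[0.001,0,0.0015],[0,0,0],0.7],[[0.001,0,0.0015],[0,0,0],0.7],[[0,0,-0.03],[0,0,0],0.7],[[0,0,-0.07],[0,0,0],0.7],[[0,0,-0.11],[0,0,0],0.7],[[0,0,-0.15],[0,0,0],0.7],[[0,0,-0.18],[0,0,0],0.7]]'; python3 go.py .38 .35 .35 90 30
```

```text
t: 18.82
eef_pos: [0.4371, 0.0837, 0.3436]
ee_rot: [0.016, 2.611, -0.0]
force: [0.2, 0.8, -0.8]
opening: 0.0637
finger_force: 0.0
shift [0.0489, 0.2657, -0.0353] turn [-0.2, 0.4, -0.6] t 18.82 pos [0.4371 0.0837 0.3436] q [ 0.27 -0.22  1.93 -0.17  0.92 -1.22] F [ 0.2  0.8 -0.8] open 0.0637
```

```bash
python3 -m handwheel '[[[0.05,0.265,-0.03],[0,0,0],0.7],[[0.05,0.265,-0.03],[0,0,0],0.7],[[0.05,0.265,-0.03],[0,0,0],0.7],[[0.05,0.265,-0.03],[0,0,0],0.7],[[0.05,0.265,-0.03],[0,0,0],0.7],[[0.05,0.265,-0.03],[0,0,0],0.7],[[0.05,0.265,-0.03],[0,0,0],0.7],[[0.05,0.265,-0.03],[0,0,0],0.7],[[0.05,0.265,-0.03],[0,0,0],0.7]]'
python3 - <<'E'
from station import *
import cv2,numpy as np
a=capture("scene")[130:330,160:360]; b=capture("top")[120:320,160:360]
cv2.imwrite("pics/both5.png",cv2.resize(np.hstack([a,b])[:,:,::-1],(800,400),interpolation=cv2.INTER_CUBIC))
E
```

```text
t: 19.57
eef_pos: [0.382, 0.3507, 0.3407]
ee_rot: [0.012, 2.617, -0.001]
force: [1.0, -0.1, -0.4]
opening: 0.0638
finger_force: 0.0
```

View pics/both5.png

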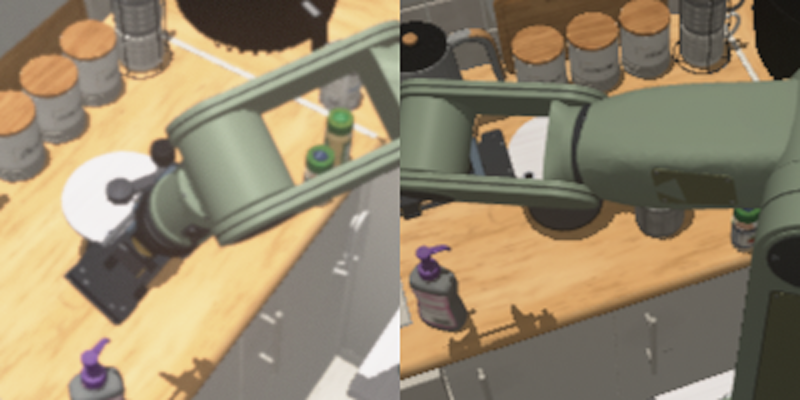

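Both jars stand upright on the right, and the knob is at (163,152) in the left half. I'll zoom in on it and compare with projections for pin home and pin resting on the plate.

Run:
```python
from station import *
import cv2
from geo import *
im=capture("scene")[170:245,185:285]
cv2.imwrite("pics/k6.png",cv2.resize(im[:,:,::-1],(800,600),interpolation=cv2.INTER_CUBIC))
p=camera_params('scene');f=210/np.tan(np.radians(p['vfov']/2));M=np.linalg.inv(np.array(p['cam_to_world']))
def pr(X):
    c=M@np.append(X,1);return np.round(((p['cx']+f*c[0]/-c[2]-185)*8+4,(p['cy']-f*c[1]/-c[2]-170)*8+4))
# scene view biased by about -3 mm in y against the mean
for a in(234,237,240):
    t=np.radians(a+.83);k=np.array([.5556+.072*np.cos(t),.1455-.0033+.072*np.sin(t)])
    print(a,[pr([*k,z]).tolist() for z in(.212,.224,.183,.195)])
print('hub',pr([.5556,.1422,.151]))
```

```text
234 [[458.0, 280.0], [456.0, 258.0], [462.0, 332.0], [461.0, 311.0]]
237 [[455.0, 273.0], [453.0, 250.0], [459.0, 325.0], [457.0, 304.0]]
240 [[450.0, 265.0], [449.0, 243.0], [455.0, 318.0], [453.0, 296.0]]
hub [280. 442.]
```

View pics/k6.png

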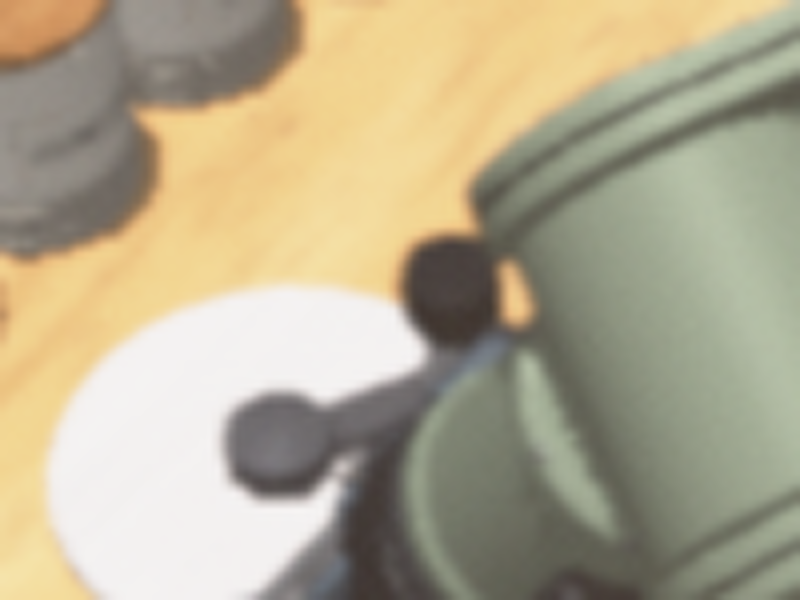

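The knob's centre column is 451 and its upper edge is at row 233, which puts its top centre at row 268. The projection gives 265 for home and 243 for resting on the plate, so the pin is home in hole3.

```bash
python3 -c "
from station import *
print(job_done())"
```

```text
the job is handed in; nothing more can be done
None
```

I moved both spice jars out of the way and set them upright on the right, swung the dripper over the mug to hole3 and let the pin snap home there (checked in the camera image); the job is handed in at about 20 s of the 72 s allowed.

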